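# Close the gel caster and hang the preparative comb across the tray

## Task

Get the gel caster ready for pouring a preparative gel: slide its gate fully home so that the open end of the tray is shut, and take the comb with the three broad teeth from the comb stand and hang it across the tray in the pair of notches nearest the gate, seated fully down in both side walls. Set the comb down, don't drop it, and leave the fine-toothed comb in its place in the stand.

Things in the scene. Friction and masses are not known exactly. Their poses are not given: they have to be found in the camera images.
- broad_comb_centre (a point): Centre of the black comb with 3 broad teeth, 55 g: 124 mm long (its y), 72 mm tall (z up), alike either way round. From this point: teeth (row 92 mm wide, 4 mm thick) from 36 to 12 mm below; back bar (10 mm thick along x, 124 mm long) from 12 mm below to 2 mm above; grip tab in the middle (36 mm wide in y, 12 mm thick in x) from 2 to 36 mm above. Grip the tab across x.
- fine_comb_centre (a point): Same point of the other black comb, same size but with 8 narrow teeth and a grip tab only 22 mm wide. The combs hang by their bar ends in the stand, parallel, 60 mm apart along x.
- comb_stand: Comb stand, fixed; origin under its centre, y along the combs' bars, z up. Grey foot 116 x 122 mm with two clear upright notched cheeks, 60 mm high; the bars' undersides lie 50 mm above the worktop. Lift a comb 40 mm straight up to clear it.
- caster: Gel caster, fixed; x along the tray from gate to far end, y across, z up; origin on the worktop. Grey base (x -92 to 118 mm, y +-68), top at z 14. Clear tray: x -35 to 93, 100 mm wide inside, walls 6 mm thick with tops at z 54, floor at z 18; open end at x = -35, closed by the gate. Notch pairs in the side walls at x = -10 (nearest the gate) and x = 40.
- end_notches (a point): On the caster, with its axes: the point half-way between the floors of the two notches nearest the gate, 44 mm above the worktop. Notches are 13.5 mm wide (x), 10 mm deep, the top 4 mm flaring at 45 degrees to 21.5 mm. The bar of the comb must lie along y here; when seated, its underside is at this height and the comb's centre 12 mm above this point.
- gate (a joint): Slide of the caster's gate along the caster's x, in m: 0 = fully home against the tray's open end (a firm stop), larger = drawn back that far towards -x. Starts 0.018 to 0.038; about 2 N of friction, stays where it is left.
- gate_face (a point): Middle of the gate's flat outer face, which is pushed to close it, 31 mm above the worktop; x axis points towards the tray. Grey plate 104 mm wide, 8 mm thick; top edge 17 mm above this point, bottom on the base plate 17 mm below. A 50 mm wide finger ledge stands out 4.5 mm, 12 mm above this point; guides 9 mm high run beside it.

How it is judged:
By the outcome, as a careful person would: the job done as asked, in the order asked, and still so for the second after the job is handed in, with the robot touching nothing.
It also fails if it takes over 54 s, if anything falls off the work surface, if the arm or the gripper's body presses on something with over 40 N, if the wrist force passes 120 N, or if a joint passes its speed limit or range.

## Robot

A 6-joint arm with a two-finger parallel gripper is mounted at the origin on a cart in front of the work surface, level with it; the furniture and walls round the work are solid. World frame = base frame: x ahead of the robot, y to its left, z up, the work surface at z = 0. Lengths are in m, angles in rad, forces in N, time in s.
With the tool pointing down it reaches from about 0.35 to 0.775 m from the base axis. Payload 5.5 kg.
Tool frame: the origin (TCP) lies where the fingers leave the gripper's body, on its centre line; the fingertips stand 73 mm ahead of it and the grasp point (between the pads) lies 54 mm ahead of it (tips_ahead is the distance from the TCP to the fingertips, in m); x points along the fingers, y is the direction in which the jaws open and shut, and the axes are right-handed (so a half turn about x gives the same grasp; the last joint's range is limited). The gripper opens to 85 mm and grips with 20 to 120 N. Pads are 22 mm wide; open, the fingers measure 114 mm over their backs; the gripper's body (76 mm by 85 mm) begins 54 mm behind the grasp point. The pads swing forward as they close: fully open they stand 13 mm farther back than shut.
Start: joints at [1.031, 0.313, 0.046, 1.304, 0, 1.431], TCP at [0.224, 0.53, 0.304] pointing down, gripper open.
Joint ranges: [-2.76, 2.76], [-0.86, 1.69], [-1.03, 1.26], [-2.2, 2.34], [-1.47, 1.5], [-3.14, 3.14]. Speed limits (rad/s): [2.57, 2.57, 3.14, 3.14, 3.14, 3.14].

## Interface

Orientations are given as a unit quaternion [w, x, y, z].
In Python, from bench import read_state, camera, finish_job, tips_ahead gives the robot as it stands. The module is installed in compiled form; this text tells all that it offers.
- The arm moves only by the tool drive_tool, never from a script. Its argument "plan" is a list of rows, each a list of 7 numbers: the shift along the world's x, y, z in mm, then the turn, a rotation vector about the world's x, y, z in rad, then the opening, from 0 (shut) to 1 (fully open). In form: [[x, y, z, wx, wy, wz, fingers], ...]. A call has 1 to 20 rows; each row is the pose to reach, as a shift and turn from the pose commanded when the call began; what a row does not reach only later rows make up. A row lasts 1/8 s, in which the tool goes at most 62.5 mm and 10.7 degrees, less where a joint would pass 70% of its speed; a pose out of reach is approached as far as the arm can. A call with a gripper value outside its range is refused whole. The fingers move at their own pace and stop on an object; the grip force is fixed at half the most. Time passes only in rows, so rows that repeat a pose let the fingers close. It gives the time, the measured TCP pose, the force and the opening at its end, in the units of the state.
- read_state(): the state, without advancing time (a new reading comes with each control period).
- camera(name): name is "side" or "top"; returns a dict with "color" (400x640x3 uint8, red, green, blue), "camera_matrix" (3x3 intrinsics, pixels), "xyz" and "orientation" of the camera in the world. Camera axes: x right, y down, z forward; pixel columns grow to the right and rows downward; lengths in m; the calibration is good to about 2 mm. A picture is of the moment at which its call begins. There is no depth.
- finish_job(): hands the job in, once; it reports no verdict.
The state is a dict: "time": time; "joints": joint angles; "qvel": joint speeds; "joint_efforts": joint torques, N m; "position": TCP position; "orientation": TCP orientation; "ft_force": force on the tool from outside, world axes, zero at the start; "torque": the same for the moment, N m; "finger_gap": finger opening in m.
Only numpy, scipy, OpenCV 4.12 (cv2) and the standard library are available. Lean on these libraries where they do the work, as an engineer would, in place of code of your own. Each camera call takes 0.05 s, during which the arm holds its last target.

## Working session

There is one attempt and no reset: what is moved stays moved. The work goes in short steps, Python scripts to look and compute and a tool call to move; the robot and the scene stay as the last step left them, time stands still between calls to the robot, and variables do not carry over. Pictures are saved under pics/ and viewed, and the job is handed in when it is done.

Besides the shell and the picture viewer there is one more tool, called as name(argument=value, ...), one argument or row to a line, values as JSON. drive_tool: Moves the arm, as the interface text tells. Its arguments: {"type":"object","properties":{"plan":{"type":"array"}},"required":["plan"]}

```bash
mkdir -p pics; python3 - <<'E'
from bench import *
import cv2
s=read_state()
for k in s: print(k,s[k])
print(tips_ahead)
for n in ("side","top"):
    c=camera(n); cv2.imwrite(f"pics/{n}0.png",c["color"][:,:,::-1]); print(n,c["camera_matrix"],c["xyz"],c["orientation"])
E
```

```text
time 0.0
joints [1.03138532e+00 3.14015798e-01 4.49866544e-02 1.30357334e+00
 6.63396373e-06 1.43122016e+00]
qvel [ 2.99065002e-03  1.23931597e-03  1.90534539e-04 -4.34659909e-05
 -7.69213351e-04  2.13512816e-04]
joint_efforts [ 1.63873997e-04 -4.80625284e+01  2.98533618e+01  1.96029874e-02
 -2.21824080e-04 -1.63433759e-05]
position [0.22363328 0.52933245 0.30300311]
orientation [ 0.69280818  0.1398218   0.6932379  -0.14102449]
ft_force [-0.84315235 -0.23578609  0.26319395]
torque [-0.06530773  0.00956562  0.01947755]
finger_gap 0.08530397684660007
0.0726
side [[513.17918333   0.         316.69731245]
 [  0.         513.17918333 211.72338312]
 [  0.           0.           1.        ]] [ 0.46042106 -0.52689434  0.42797379] [-0.53262351  0.84508292 -0.03129664  0.0341698 ]
top [[436.33968931   0.         320.5458919 ]
 [  0.         436.33968931 202.86107395]
 [  0.           0.           1.        ]] [0.36081886 0.23182598 0.8905107 ] [-0.06263314  0.71111986 -0.69697648  0.06789275]
```

View pics/side0.png

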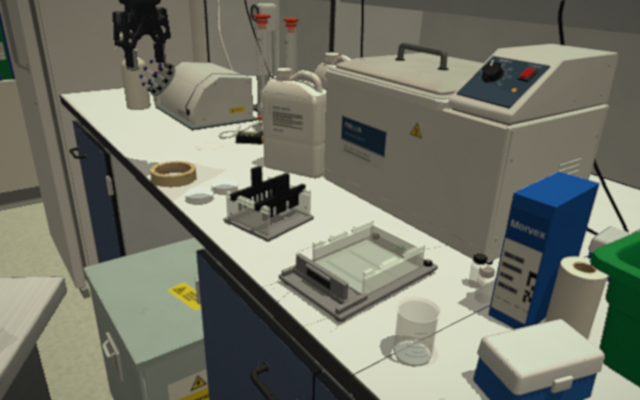

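View pics/top0.png

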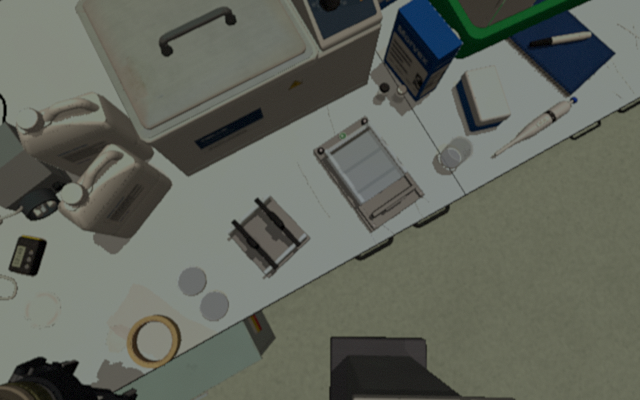

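The side view shows the stand at about (268,205) and the caster at (360,265). In the top view they are at (270,237) and (370,175). I'll enlarge both.

```bash
cat > h.py <<'E'
import numpy as np, cv2
from scipy.spatial.transform import Rotation as R
from bench import *
def cam(n):
    c=camera(n); q=c["orientation"]; c["R"]=R.from_quat(q,scalar_first=True).as_matrix(); return c
def proj(c,P):
    P=np.atleast_2d(P); p=(P-c["xyz"])@c["R"]; p=p@c["camera_matrix"].T; return p[:,:2]/p[:,2:]
def ray(c,uv):
    uv=np.atleast_2d(np.asarray(uv,float)); d=np.c_[uv,np.ones(len(uv))]@np.linalg.inv(c["camera_matrix"]).T@c["R"].T
    return d
def onz(c,uv,z):
    d=ray(c,uv); return c["xyz"]+d*((z-c["xyz"][2])/d[:,2:])
def tri(c1,u1,c2,u2):
    A=[];b=[]
    for c,u in((c1,u1),(c2,u2)):
        d=ray(c,u)[0]; d/=np.linalg.norm(d); M=np.eye(3)-np.outer(d,d); A.append(M); b.append(M@c["xyz"])
    return np.linalg.lstsq(np.vstack(A),np.hstack(b),rcond=None)[0]
def crop(c,x0,y0,w,h,s,name):
    im=cv2.resize(c["color"][y0:y0+h,x0:x0+w,::-1],None,fx=s,fy=s,interpolation=cv2.INTER_CUBIC)
    im=cv2.convertScaleAbs(im,alpha=1.3)
    for i in range(0,w,10): 
        cv2.line(im,(i*s,0),(i*s,6),(0,0,255),1); 
        if i%20==0: cv2.putText(im,str(x0+i),(i*s,18),0,.4,(0,0,255),1)
    for i in range(0,h,10):
        cv2.line(im,(0,i*s),(6,i*s),(0,0,255),1)
        if i%20==0: cv2.putText(im,str(y0+i),(8,i*s+4),0,.4,(0,0,255),1)
    cv2.imwrite(name,im)
E
python3 - <<'E'
from h import *
t=cam("top"); s=cam("side")
crop(t,220,110,210,170,3,"pics/t1.png")
crop(s,215,155,230,170,3,"pics/s1.png")
E
```

```text
(no output)
```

View pics/t1.png

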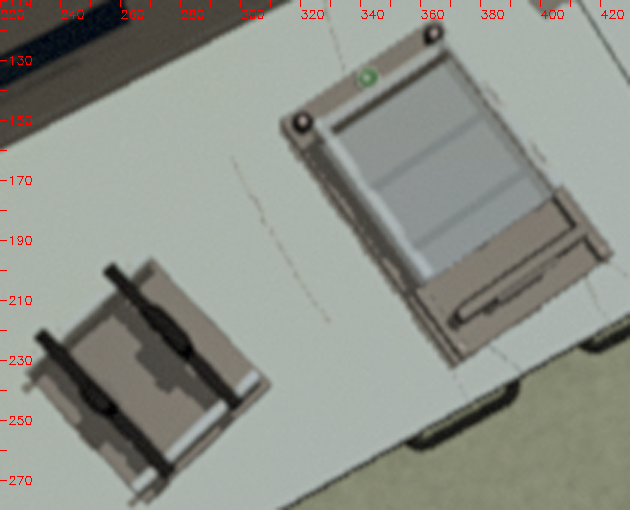

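View pics/s1.png

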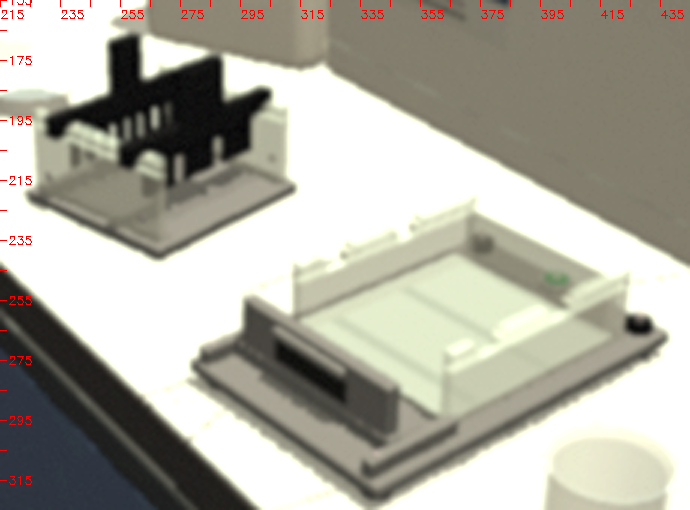

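In the side view the near comb (the one closer to the caster) has the wide tab at about x 270–289 and broad teeth. The far comb has a narrow tab at 250–261 and fine teeth. So the broad comb is the right-hand one in the top view. Next I'll fit the shapes.

```bash
python3 - <<'E'
from h import *
t=cam("top"); s=cam("side")
im=t["color"]
for p in [(395,190),(375,215),(330,132),(270,240),(320,200),(350,150),(255,225),(245,235),(285,225)]:
    print(p,im[p[1],p[0]])
hsv=cv2.cvtColor(im,cv2.COLOR_RGB2HSV).astype(int)
# warmth: R-B
w=im[:,:,0].astype(int)-im[:,:,2]
v=np.clip(w*6+100,0,255).astype(np.uint8)
cv2.imwrite("pics/warm.png",cv2.resize(v[110:280,220:430],None,fx=3,fy=3))
E
```

```text
(395, 190) [98 95 87]
(375, 215) [81 77 71]
(330, 132) [131 137 131]
(270, 240) [99 94 89]
(320, 200) [132 139 132]
(350, 150) [108 112 109]
(255, 225) [97 92 85]
(245, 235) [18 16 15]
(285, 225) [94 90 82]
```

View pics/warm.png

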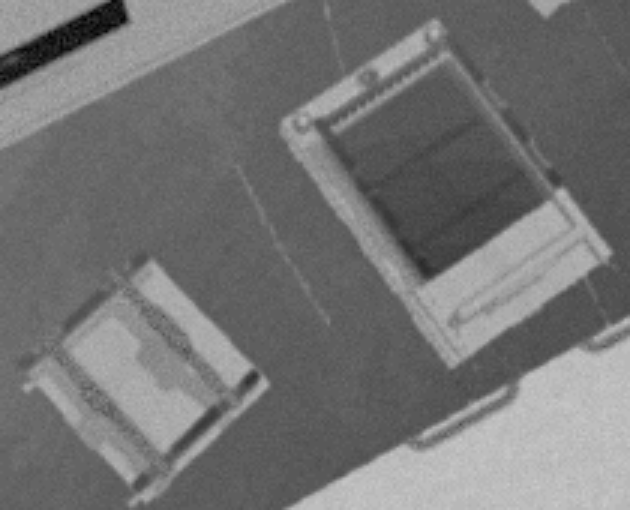

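```bash
python3 - <<'E'
from h import *
t=cam("top"); s=cam("side")
im=cv2.GaussianBlur(t["color"],(3,3),0).astype(int)
w=((im[:,:,0]-im[:,:,2])>2).astype(np.uint8)
def rect(x0,y0,x1,y1,z,tri=None):
    m=np.zeros_like(w); m[y0:y1,x0:x1]=w[y0:y1,x0:x1]
    m=cv2.morphologyEx(m,cv2.MORPH_OPEN,np.ones((2,2)))
    m=cv2.morphologyEx(m,cv2.MORPH_CLOSE,np.ones((9,9)))
    cs,_=cv2.findContours(m,cv2.RETR_EXTERNAL,cv2.CHAIN_APPROX_NONE)
    c=max(cs,key=cv2.contourArea)[:,0,:].astype(float)
    P=onz(t,c,z)[:,:2]
    r=cv2.minAreaRect((P*1000).astype(np.float32)); print("rect mm",r); print(cv2.minAreaRect(c.astype(np.float32)), len(c))
    return P
rect(310,112,428,236,0.014)
rect(224,192,312,282,0.006)
dk=(im.sum(2)<110).astype(np.uint8); 
d=np.zeros_like(dk); d[190:282,220:312]=dk[190:282,220:312]
cs,_=cv2.findContours(d,cv2.RETR_EXTERNAL,cv2.CHAIN_APPROX_NONE)
for c in cs:
    if cv2.contourArea(c)<40: continue
    c=c[:,0,:]; print("dark",cv2.minAreaRect(c.astype(np.float32)), cv2.contourArea(c))
    for z in(0.064,):
        P=onz(t,c,z)[:,:2]*1000; print(z,cv2.minAreaRect(P.astype(np.float32)))
sm=(cv2.GaussianBlur(s["color"],(3,3),0).astype(int).sum(2)<120).astype(np.uint8)
cv2.imwrite("pics/sd.png",cv2.resize(sm[155:325,215:445]*255,None,fx=3,fy=3))
E
```

```text
rect mm ((588.2098388671875, 129.9817657470703), (211.38882446289062, 141.1952362060547), 35.99603271484375)
((368.27850341796875, 174.106689453125), (101.81736755371094, 67.49370574951172), 54.27260208129883) 387
rect mm ((454.8590087890625, 333.8400573730469), (132.91641235351562, 126.08759307861328), 45.65172576904297)
((267.1105651855469, 236.96612548828125), (64.65516662597656, 62.48275375366211), 46.397178649902344) 205
dark ((253.72654724121094, 245.1961669921875), (62.36238479614258, 6.9126362800598145), 48.012786865234375) 244.5
0.064 ((431.7944641113281, 352.2485656738281), (119.40107727050781, 12.892894744873047), 43.91450500488281)
dark ((277.5000305175781, 222.00001525878906), (61.51828384399414, 6.363960266113281), 45.0) 235.5
0.064 ((476.9063720703125, 309.0299377441406), (119.03785705566406, 12.125592231750488), 46.32477951049805)
```

```bash
cat > ov.py <<'E'
from h import *
def T(o,yaw): 
    def f(P):
        P=np.atleast_2d(P)/1000.; c,s_=np.cos(yaw),np.sin(yaw)
        return np.c_[o[0]+c*P[:,0]-s_*P[:,1],o[1]+s_*P[:,0]+c*P[:,1],P[:,2]+(o[2] if len(o)>2 else 0)]
    return f
def box(x0,x1,y0,y1,z0,z1):
    v=np.array([[x,y,z] for x in(x0,x1) for y in(y0,y1) for z in(z0,z1)],float)
    e=[(i,j) for i in range(8) for j in range(i) if bin(i^j).count('1')==1]
    return v,e
def draw(c,x0,y0,w,h,s,name,items):
    im=cv2.resize(c["color"][y0:y0+h,x0:x0+w,::-1],None,fx=s,fy=s,interpolation=cv2.INTER_CUBIC)
    im=cv2.convertScaleAbs(im,alpha=1.3)
    for f,(v,e),col in items:
        p=proj(c,f(v)); p=((p+.5-[x0,y0])*s-.5)
        for i,j in e: cv2.line(im,tuple(int(round(a*8)) for a in p[i]),tuple(int(round(a*8)) for a in p[j]),col,1,cv2.LINE_AA,3)
    cv2.imwrite(name,im)
def caster(f,g): return [(f,box(-92,118,-68,68,0,14),(0,0,255)),(f,box(-35,93,-56,56,18,54),(255,0,0)),(f,box(-35-8-g,-35-g,-52,52,14,48),(0,200,0))]
def comb(f,w): return [(f,box(-5,5,-62,62,-12,2),(0,0,255)),(f,box(-6,6,-w/2,w/2,2,36),(0,255,0))]
def stand(f): return [(f,box(-58,58,-61,61,0,6),(255,0,0))]
E
python3 - <<'E'
from ov import *
t=cam("top"); s=cam("side")
# gate pts at z .048
A=onz(s,[(297.7,254.3),(347.3,284.3)],.048); print(A*1000, np.linalg.norm(A[1]-A[0]))
B=onz(s,[(279.3,276.7),(436.7,266.7)],.012); print(B*1000)
C=onz(t,[(314,151),(362,119),(423,194.5),(371,231.5)],.014); print(C*1000)
print(proj(t,[[.5,.1,0],[.6,.1,0],[.5,.2,0]]))
d=onz(t,[(390,212),(340,135)],.014); d=d[1]-d[0]; print(np.degrees(np.arctan2(d[1],d[0])))
E
```

```text
[[500.11295073 123.08451535  48.        ]
 [561.57593568  41.13791036  48.        ]] 0.1024350749860877
[[472.93983347 120.34958587  12.        ]
 [717.5161528  136.32209575  12.        ]]
[[634.72672756 242.66526583  14.        ]
 [707.60394179 142.40814027  14.        ]
 [546.67369255  16.64058732  14.        ]
 [468.04331536 123.78275572  14.        ]]
[[381.635274   217.15533431]
 [381.3263592  170.26022436]
 [333.26003648 216.16653601]]
32.61287733111915
```

```bash
cat > dr.py <<'E'
from ov import *
import sys
t=cam("top"); s=cam("side")
co,cy,g,bo,by,fo,fy,tag=eval(sys.argv[1])
f=T(co,np.radians(cy)); cb=T(bo,np.radians(by)); cf=T(fo,np.radians(fy))
it=caster(f,g)+comb(cb,36)+comb(cf,22)
draw(t,310,110,120,130,6,f"pics/tc{tag}.png",it); draw(t,220,190,100,95,6,f"pics/tb{tag}.png",it)
draw(s,270,215,175,115,4,f"pics/sc{tag}.png",it); draw(s,215,160,110,90,6,f"pics/sb{tag}.png",it)
def cc(*a): return np.vstack([cv2.copyMakeBorder(x,0,0,0,800-x.shape[1],cv2.BORDER_CONSTANT) for x in map(cv2.imread,a)])
E
python3 dr.py "(.578,.1228),36.5,19,(.476,.308,.062),-44.5+90,(.431,.351,.062),45.5,'1'"
```

```text
(no output)
```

View pics/tc1.png

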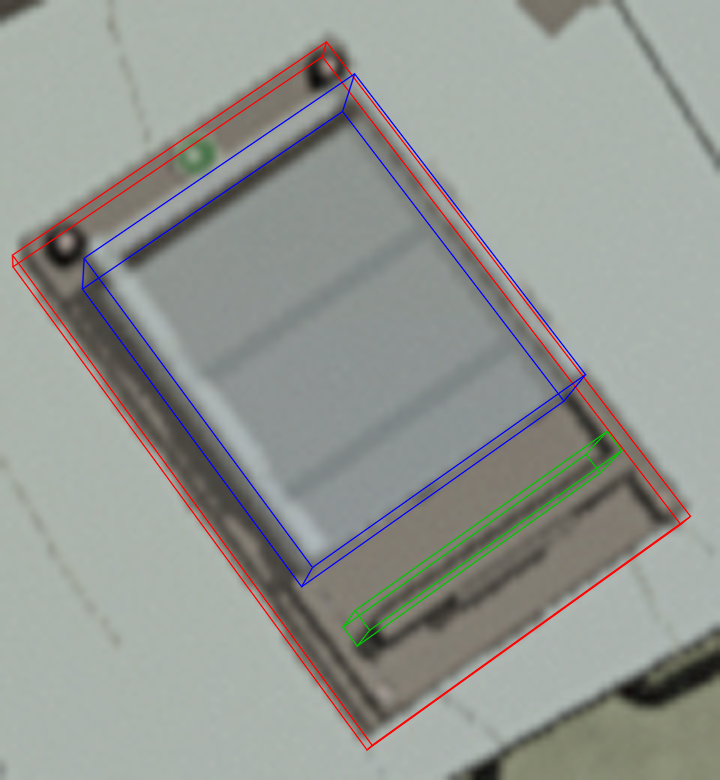

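View pics/sc1.png

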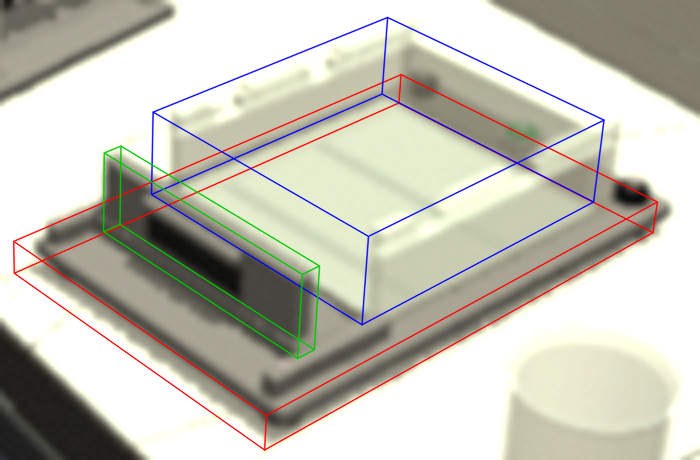

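View pics/tb1.png

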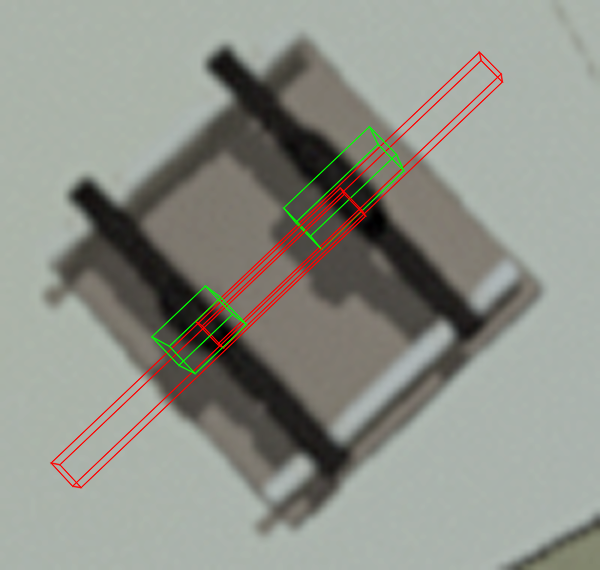

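View pics/sb1.png

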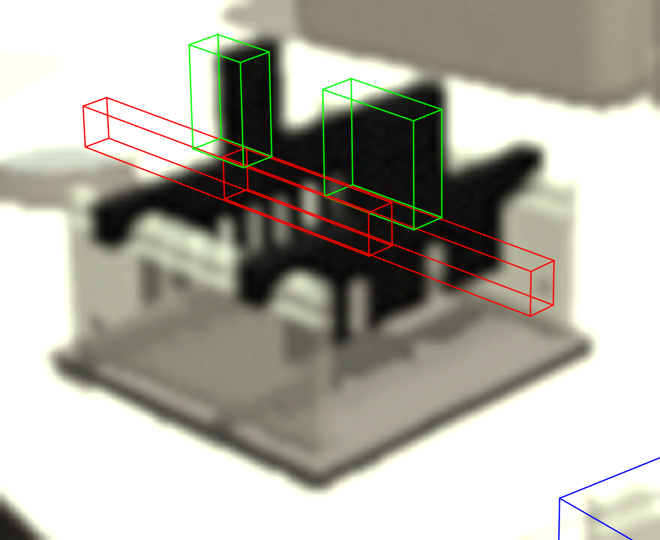

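The top comb overlay needs the yaw turned 90° (bars run along the image diagonal). The caster model lies about 2 px too low in the top view. I'll pick points on clean enlargements and solve for the pose by least squares.

```bash
python3 - <<'E'
from ov import *
t=cam("top"); s=cam("side")
crop(s,275,220,95,75,8,"pics/s2.png"); crop(s,330,215,115,75,6,"pics/s3.png")
crop(t,355,165,75,70,8,"pics/t2.png")
E
```

```text
(no output)
```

View pics/s2.png

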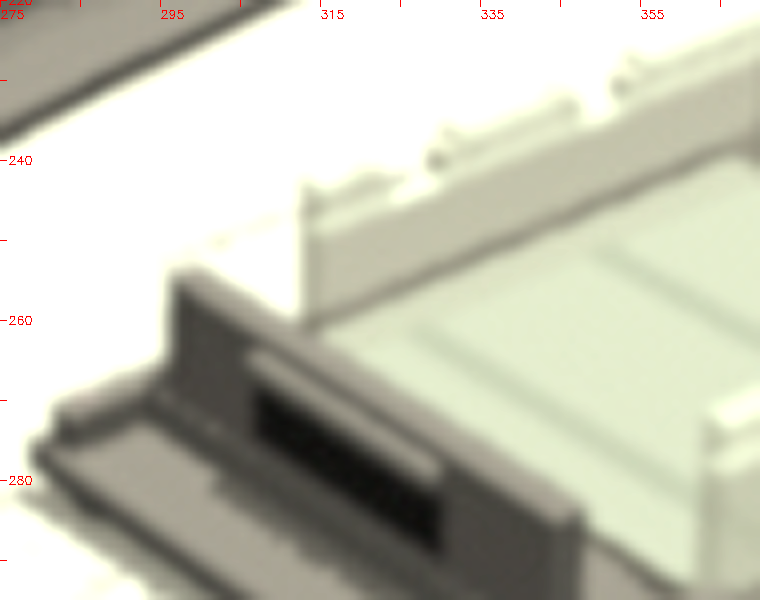

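View pics/s3.png

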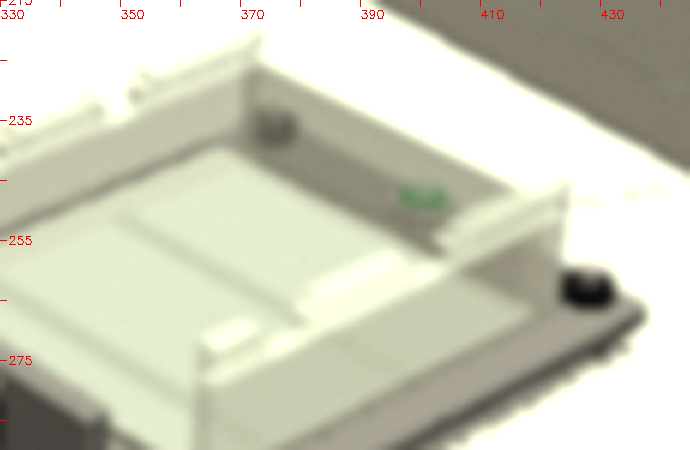

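View pics/t2.png

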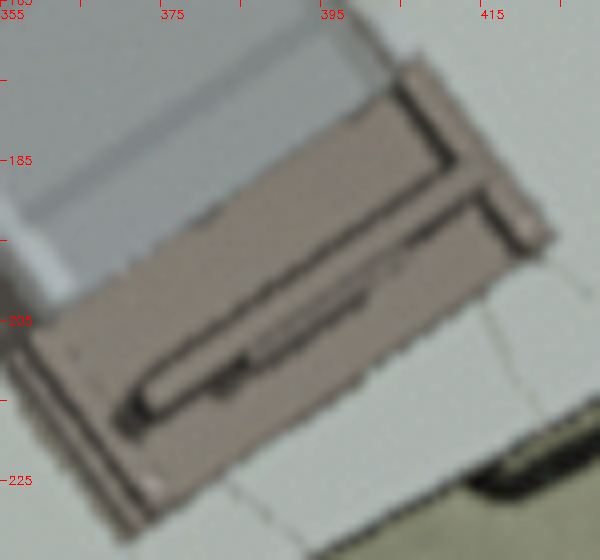

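```bash
cat > fit.py <<'E'
from ov import *
from scipy.optimize import least_squares
t=cam("top"); s=cam("side")
def px(x0,y0,k,L): return [((X+.5)/k-.5+x0,(Y+.5)/k-.5+y0) for X,Y in L]
# (local pts, gate flag)
S=[((-43,52,48),1),((-43,-52,48),1),((-35,-52,48),1),((-35,52,48),1)]
Sp=px(275,220,8,[(175,285),(552,518),(583,503),(197,267)])
S+=[((-35,50,18),0),((-10,53,44),0),((40,53,44),0),((-10,-53,44),0),((93,-56,54),0),((93,56,54),0),((-35,56,54),0),((-35,-56,54),0),((118,-68,14),0),((-92,68,14),0)]
Sp+=px(275,220,8,[(305,328),(402,195),(602,112)])+px(330,215,6,[(283,343),(568,188),(262,37)])+px(275,220,8,[(303,185)])+px(330,215,6,[(200,342),(645,312)])+px(275,220,8,[(32,452)])
Tt=[((-92,68,14),0),((-92,-68,14),0),((118,68,14),0),((118,-68,14),0),((-43,0,48),1),((-35,0,48),1)]
Tp=px(355,165,8,[(128,542),(552,238)])+px(310,110,6,[(20,240),(335,38)])+px(355,165,8,[(315,305),(298,272)])
def res(p,use):
    f=T(p[:2],p[2]); r=[]
    for c,M,P,n in((s,S,Sp,'s'),(t,Tt,Tp,'t')):
        if n not in use: continue
        q=np.array([[a[0]-g*p[3]*1000,a[1],a[2]] for a,g in M],float)
        e=proj(c,f(q))-np.array(P)
        if n=='t':  # last two only along-gate-normal
            pass
        r.append(e)
    return r
for use in('s','t','st'):
    o=least_squares(lambda p:np.concatenate(res(p,use)).ravel(),[.58,.121,np.radians(36.5),.02],loss='soft_l1',f_scale=.7,x_scale=[.01,.01,.01,.01])
    p=o.x; print(use,p[:2]*1000,np.degrees(p[2]),p[3]*1000)
for r in res(p,'st'): print(r.round(1).tolist())
E
python3 fit.py
```

```text
s [583.68538072 122.67347689] 34.86410068551167 26.757432683758715
t [580.60409477 122.78957268] 35.27163121356007 27.544794119321953
st [582.96229169 122.44168169] 35.147719894415154 26.75584420178432
[[-1.6, -1.4], [-0.4, 0.7], [0.1, 0.5], [-0.1, -0.8], [0.7, 3.7], [0.2, -0.2], [-1.2, 0.8], [-1.9, 1.2], [0.1, -0.5], [-2.3, -1.6], [-1.0, -0.6], [1.2, 2.1], [0.8, -0.5], [-2.3, -2.1]]
[[-0.2, -1.1], [0.8, 0.1], [-0.4, -1.2], [0.2, -1.7], [0.2, -2.1], [-0.1, -1.2]]
```

```bash
python3 dr.py "(.5825,.1225),35.1,27,(.476,.308,.062),-44.5,(.431,.351,.062),-44.5,'2'"; python3 - <<'E'
from ov import *
t=cam("top"); s=cam("side")
crop(s,220,155,100,75,8,"pics/s4.png"); crop(t,222,190,95,75,8,"pics/t4.png")
E
```

```text
(no output)
```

View pics/tc2.png

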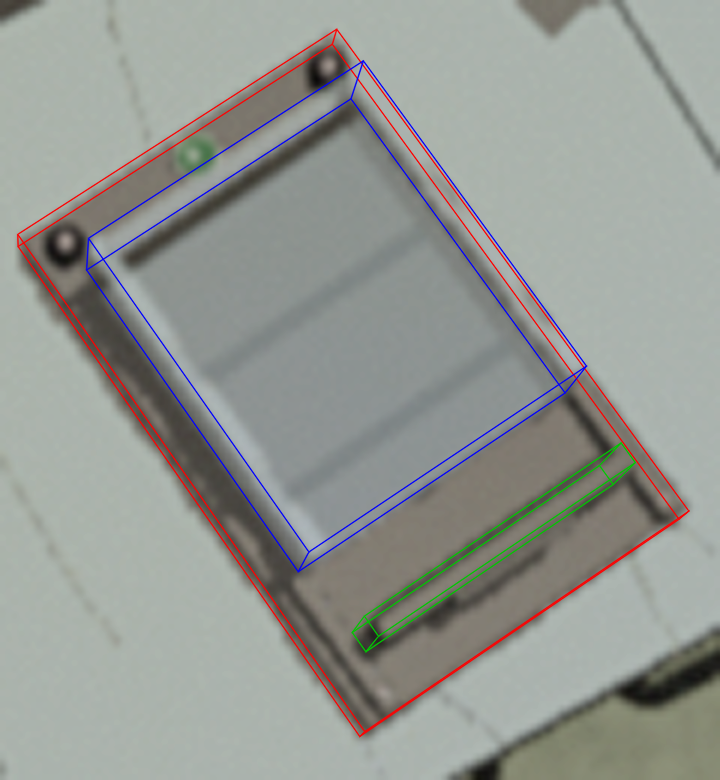

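View pics/sc2.png

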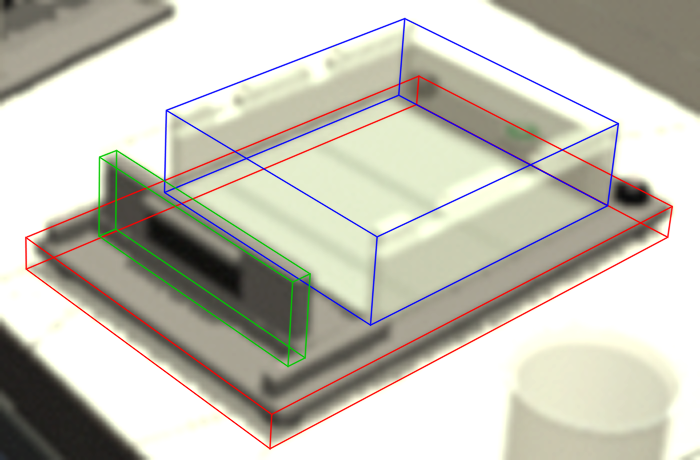

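View pics/s4.png

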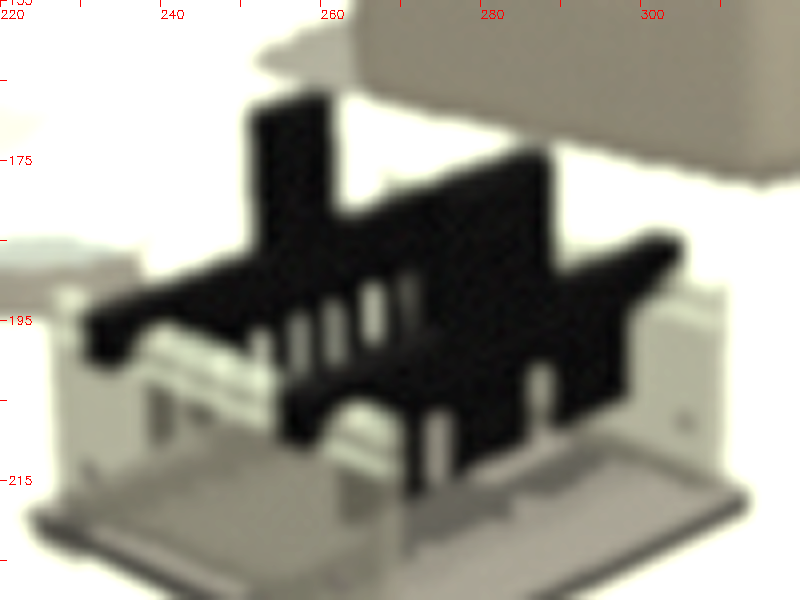

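View pics/t4.png

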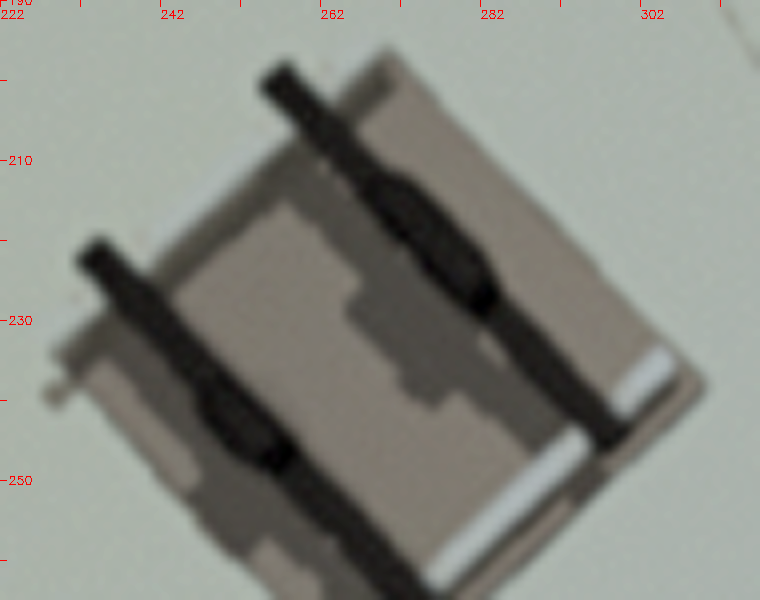

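```bash
cat > fitb.py <<'E'
from ov import *
from scipy.optimize import least_squares
t=cam("top"); s=cam("side")
def px(x0,y0,k,L): return np.array([((X+.5)/k-.5+x0,(Y+.5)/k-.5+y0) for X,Y in L])
S=np.array([(6,18,36),(5,62,2),(-5,-62,2),(6,18,2)],float); Sp=px(220,155,8,[(550,152),(684,240),(280,392),(555,272)])
Tt=np.array([(0,62,2),(0,-62,2)],float); Tp=px(222,190,8,[(270,72),(608,442)])
def res(p,use):
    f=T((p[0],p[1],.062),p[2]); r=[]
    if 's' in use: r.append(proj(s,f(S))-Sp)
    if 't' in use: r.append(proj(t,f(Tt))-Tp)
    return r
for use in('s','t','st'):
    p=least_squares(lambda p:np.concatenate(res(p,use)).ravel(),[.476,.308,-.78],loss='soft_l1',f_scale=.7,x_scale=[.01,.01,.01]).x
    print(use,p[:2]*1000,np.degrees(p[2]))
    print([r.round(1).tolist() for r in res(p,use)])
E
python3 fitb.py
```

```text
s [479.57451724 311.3289004 ] -42.34377128503969
[[[1.1, -0.2], [-0.8, -0.8], [-0.6, -0.0], [0.5, 2.5]]]
t [477.56392803 311.09731248] -46.205528517331295
[[[-0.5, -0.6], [0.5, 0.5]]]
st [478.20293227 311.14814711] -45.46538922409808
[[[0.6, -0.0], [-0.3, -0.2], [-2.7, -0.6], [-0.0, 2.7]], [[-0.8, -0.6], [0.8, -0.1]]]
```

```bash
python3 - <<'E'
from h import *
st=read_state(); M=R.from_quat(st["orientation"],scalar_first=True).as_matrix()
print(M.round(3), np.degrees(np.arctan2(M[1,1],M[0,1])), st["time"],st["position"])
E
```

```text
[[ 0.     0.389  0.921]
 [ 0.     0.921 -0.389]
 [-1.     0.     0.   ]] 67.09391106151875 1.1 [0.22382372 0.52967901 0.30394813]
```

drive_tool(
  plan=[
    [23,-39,0,0,0,0.084,0.75],
    [46,-78,0,0,0,0.169,0.75],
    [69,-117,0,0,0,0.253,0.75],
    [92,-155,0,0,0,0.337,0.75],
    [115,-194,0,0,0,0.422,0.75],
    [138,-233,0,0,0,0.506,0.75],
    [161,-272,0,0,0,0.59,0.75],
    [184,-311,-20,0,0,0.675,0.75],
    [207,-350,-45,0,0,0.759,0.75],
    [230,-388,-70,0,0,0.843,0.75],
    [253,-427,-90,0,0,0.928,0.75],
    [276,-466,-104,0,0,1.012,0.75],
    [276,-466,-104,0,0,1.012,0.75],
    [276,-466,-104,0,0,1.012,0.75],
  ],
)

```text
time: 2.85
position: [0.4995, 0.0638, 0.2]
orientation: [0.674, -0.212, 0.675, 0.213]
ft_force: [1.1, 0.7, -0.3]
finger_gap: 0.064
```

drive_tool(
  plan=[
    [0,0,-40,0,0,0,0.75],
    [0,0,-80,0,0,0,0.75],
    [0,0,-103,0,0,0,0.75],
    [0,0,-103,0,0,0,0.75],
  ],
)

```text
time: 3.35
position: [0.498, 0.065, 0.096]
orientation: [0.673, -0.213, 0.675, 0.214]
ft_force: [1.3, -0.7, 0.6]
finger_gap: 0.064
```

```bash
python3 - <<'E'
from ov import *
t=cam("top"); s=cam("side")
crop(s,270,180,180,150,4,"pics/s5.png"); crop(t,310,110,130,130,4,"pics/t5.png")
print(read_state()["position"],read_state()["ft_force"])
E
```

```text
[0.50005295 0.06455458 0.09798131] [-0.07464052 -0.31179939  0.82980344]
```

View pics/s5.png

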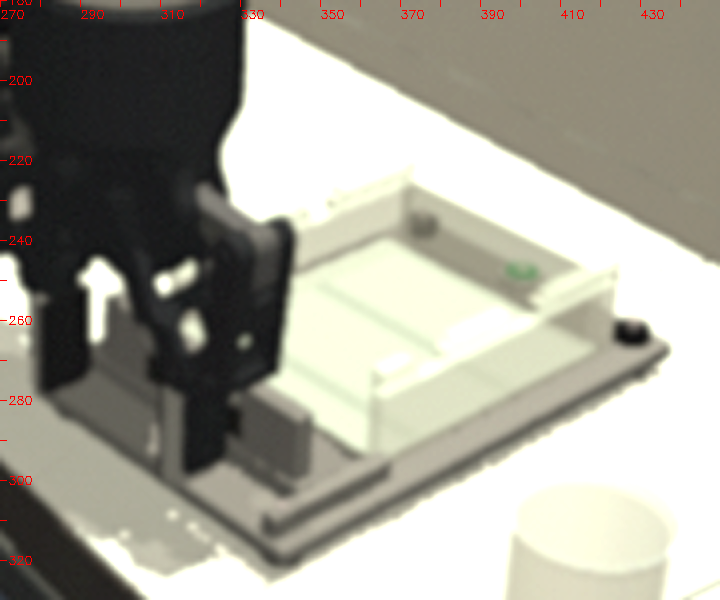

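View pics/t5.png

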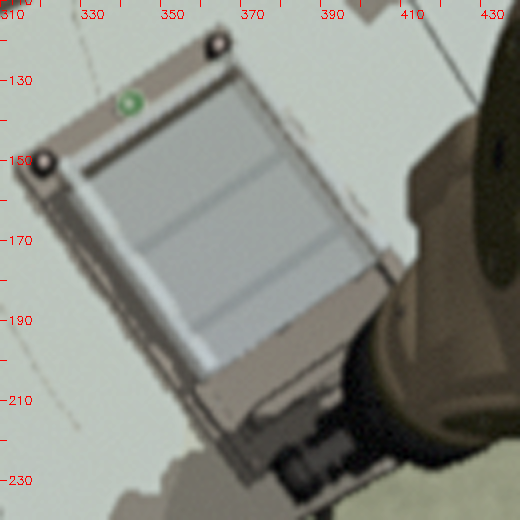

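The fingers stand just behind the gate, at about (310–330, 290) in the side view, between the guides. I'll push along the caster's x, at first short of home.

drive_tool(
  plan=[
    [8,6,0,0,0,0,0.75],
    [13,9,0,0,0,0,0.75],
    [18,13,0,0,0,0,0.75],
    [23,16,0,0,0,0,0.75],
    [27,19,0,0,0,0,0.75],
    [31,22,0,0,0,0,0.75],
  ],
)

```text
time: 4.2
position: [0.5309, 0.0858, 0.0968]
orientation: [0.674, -0.213, 0.674, 0.213]
ft_force: [-2.0, -1.2, 1.2]
finger_gap: 0.0643
```

drive_tool(
  plan=[
    [2,1.4,0,0,0,0,0.75],
    [4,2.8,0,0,0,0,0.75],
    [6,4.2,0,0,0,0,0.75],
  ],
)

```text
time: 4.58
position: [0.5367, 0.09, 0.0968]
orientation: [0.674, -0.213, 0.674, 0.213]
ft_force: [-2.3, -1.4, 1.2]
finger_gap: 0.0643
```

drive_tool(
  plan=[
    [1,0.7,0,0,0,0,0.75],
    [2,1.4,0,0,0,0,0.75],
  ],
)

```text
time: 4.82
position: [0.5379, 0.0909, 0.0968]
orientation: [0.673, -0.213, 0.675, 0.213]
ft_force: [-6.0, -5.0, 5.0]
finger_gap: 0.0639
```

drive_tool(
  plan=[
    [0.8,0.6,0,0,0,0,0.75],
    [1.6,1.1,0,0,0,0,0.75],
    [1.6,1.1,0,0,0,0,0.75],
  ],
)

```text
time: 5.2
position: [0.5381, 0.0911, 0.0967]
orientation: [0.672, -0.214, 0.676, 0.212]
ft_force: [-8.9, -7.5, 7.2]
finger_gap: 0.064
```

drive_tool(
  plan=[
    [-5,-3.5,0,0,0,0,0.75],
    [-25,-17.5,0,0,0,0,0.75],
    [-35,-24.5,10,0,0,0,0.75],
    [-60,-20,60,0,0,0.05,0.6],
    [-80,20,110,0,0,0.1,0.45],
    [-90,70,150,0,0,0.15,0.4],
    [-90,125,150,0,0,0.17,0.4],
    [-85,180,150,0,0,0.17,0.4],
    [-65,219,150,0,0,0.17,0.4],
    [-62,219,150,0,0,0.17,0.4],
    [-62,219,150,0,0,0.17,0.4],
  ],
)

```text
time: 6.58
position: [0.4785, 0.3112, 0.2471]
orientation: [0.654, -0.27, 0.654, 0.27]
ft_force: [0.8, -0.5, 0.3]
finger_gap: 0.034
```

```bash
python3 - <<'E'
from ov import *
t=cam("top"); s=cam("side")
crop(s,215,100,230,200,3,"pics/s6.png"); crop(t,220,110,210,170,3,"pics/t6.png")
st=read_state(); M=R.from_quat(st["orientation"],scalar_first=True).as_matrix()
print(st["position"],st["ft_force"],st["finger_gap"],np.degrees(np.arctan2(M[1,1],M[0,1])),st["joints"],st["time"])
E
```

```text
[0.47820941 0.31046183 0.24717772] [-0.42975776  0.64325976  0.75166037] 0.034256514527194575 134.7527468161544 [ 4.35004748e-01  3.25900916e-01 -7.62912023e-02  1.16883809e+00
  1.02971602e-04 -3.46078062e-01] 6.675
```

View pics/s6.png

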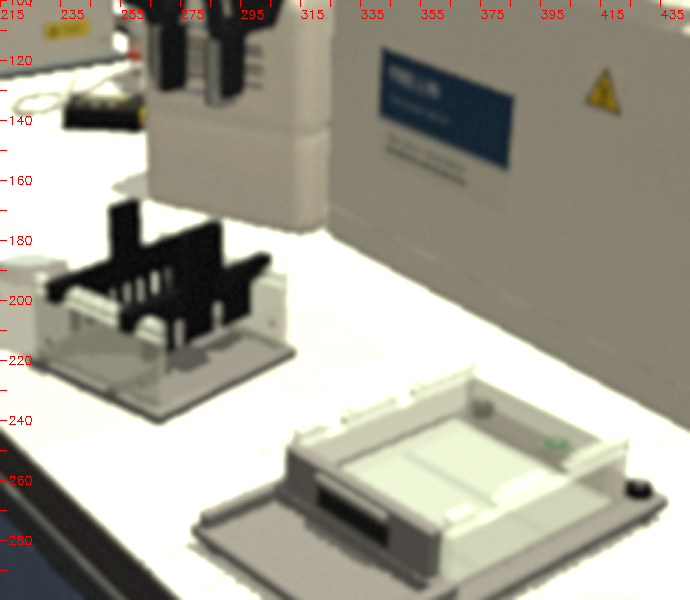

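View pics/t6.png

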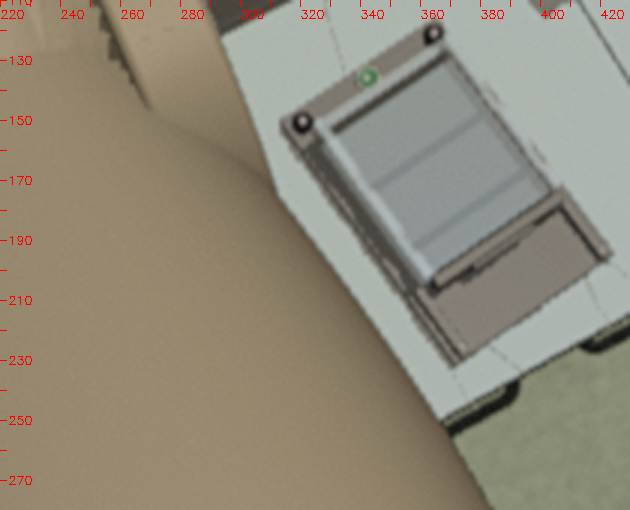

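The gate now sits flush with the tray (side crop (290–440, 450–580), and at the tray end in the top view). The open fingers are centred above the broad comb's tab, so I'll descend.

drive_tool(
  plan=[
    [0,0,-30,0,0,0,0.4],
    [0,0,-60,0,0,0,0.4],
    [0,0,-85,0,0,0,0.4],
    [0,0,-95,0,0,0,0.4],
    [0,0,-105,0,0,0,0.4],
    [0,0,-105,0,0,0,0.4],
  ],
)

```text
time: 7.42
position: [0.4784, 0.3111, 0.142]
orientation: [0.654, -0.269, 0.654, 0.269]
ft_force: [-0.4, -0.4, -0.1]
finger_gap: 0.0344
```

```bash
python3 - <<'E'
from ov import *
s=cam("side")
crop(s,200,100,120,150,4,"pics/s7.png")
st=read_state();print(st["position"],st["ft_force"],st["finger_gap"],st["time"])
E
```

```text
[0.47869842 0.31133429 0.14241387] [0.15247488 0.22169231 0.28048313] 0.03429723843449205 7.475
```

View pics/s7.png

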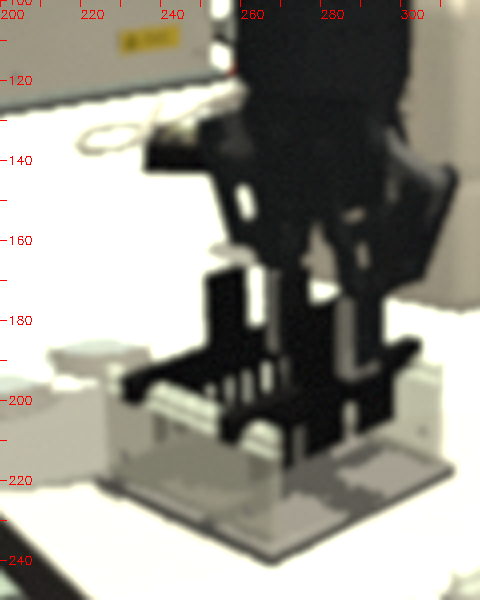

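The fingers straddle the wide tab (side view x 267–290) and clear the fine comb at (255,180). Closing now.

drive_tool(
  plan=[
    [0,0,0,0,0,0,0.15],
    [0,0,0,0,0,0,0.1],
    [0,0,0,0,0,0,0.0],
    [0,0,0,0,0,0,0.0],
    [0,0,0,0,0,0,0.0],
  ],
)

```text
time: 8.1
position: [0.479, 0.3117, 0.1429]
orientation: [0.654, -0.27, 0.653, 0.27]
ft_force: [-1.1, 0.7, 5.9]
finger_gap: 0.0112
```

drive_tool(
  plan=[
    [0,0,10,0,0,0,0.0],
    [0,0,30,0,0,0,0.0],
    [0,0,60,0,0,0,0.0],
    [0,0,90,0,0,0,0.0],
    [0,0,90,0,0,0,0.0],
  ],
)

```text
time: 8.72
position: [0.4796, 0.312, 0.2346]
orientation: [0.655, -0.269, 0.652, 0.27]
ft_force: [-0.4, 0.6, 0.4]
finger_gap: 0.0111
```

```bash
python3 - <<'E'
from ov import *
s=cam("side")
crop(s,200,60,130,190,4,"pics/s8.png")
st=read_state();print(st["position"],st["ft_force"],st["torque"],st["finger_gap"],st["time"])
E
```

```text
[0.4788788  0.31165687 0.23289136] [-0.39824077 -0.45995399 -1.46700591] [-0.00843132  0.02550711  0.01943834] 0.010977242256487685 8.775
```

View pics/s8.png

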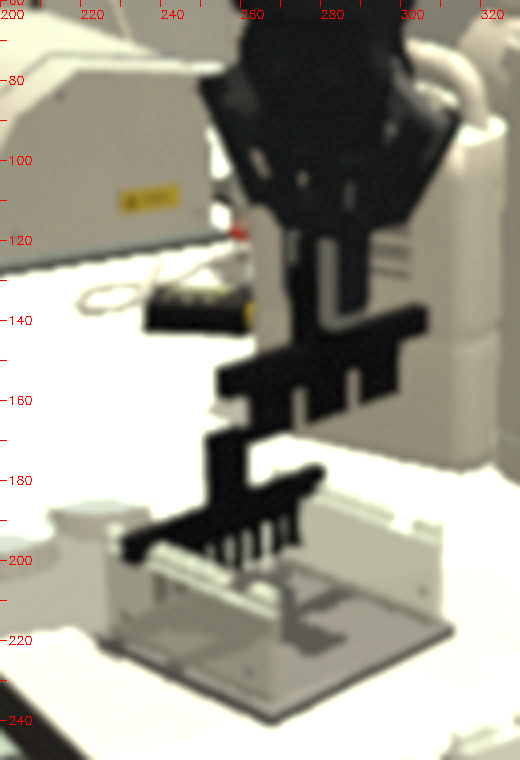

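The broad comb (three teeth) hangs level in the fingers, and the fine comb stays in its stand at (210–325, 430–560). Now I'll carry it over the notches and turn it by +80.4°.

drive_tool(
  plan=[
    [5,-10,10,0,0,0.0,0],
    [10,-25,20,0,0,0.05,0],
    [20,-45,20,0,0,0.2,0],
    [31,-65,20,0,0,0.35,0],
    [42,-87,20,0,0,0.5,0],
    [53,-109,20,0,0,0.65,0],
    [64,-131,20,0,0,0.8,0],
    [75,-153,20,0,0,0.95,0],
    [84,-172,10,0,0,1.1,0],
    [90,-185,0,0,0,1.25,0],
    [93,-192,-15,0,0,1.35,0],
    [95,-195,-30,0,0,1.402,0],
    [95,-195,-40,0,0,1.402,0],
    [95,-195,-40,0,0,1.402,0],
  ],
)

```text
time: 10.52
position: [0.5726, 0.1161, 0.1907]
orientation: [0.326, -0.627, 0.327, 0.628]
ft_force: [0.3, -0.3, -1.0]
finger_gap: 0.0109
```

```bash
cat > look.py <<'E'
from ov import *
import sys
k=sys.argv[1]
t=cam("top"); s=cam("side")
crop(s,260,140,190,190,4,f"pics/s{k}.png"); crop(t,310,110,130,130,4,f"pics/t{k}.png")
st=read_state(); M=R.from_quat(st["orientation"],scalar_first=True).as_matrix()
print(st["position"],st["ft_force"],st["torque"],st["finger_gap"],np.degrees(np.arctan2(M[1,1],M[0,1])),st["time"])
E
python3 look.py 9
```

```text
[0.57341442 0.1164166  0.19210416] [-0.16767417  0.92653915  0.04564553] [ 0.05657525 -0.01724213  0.02761184] 0.010933592722111772 -144.87677002671796 10.625
```

View pics/s9.png

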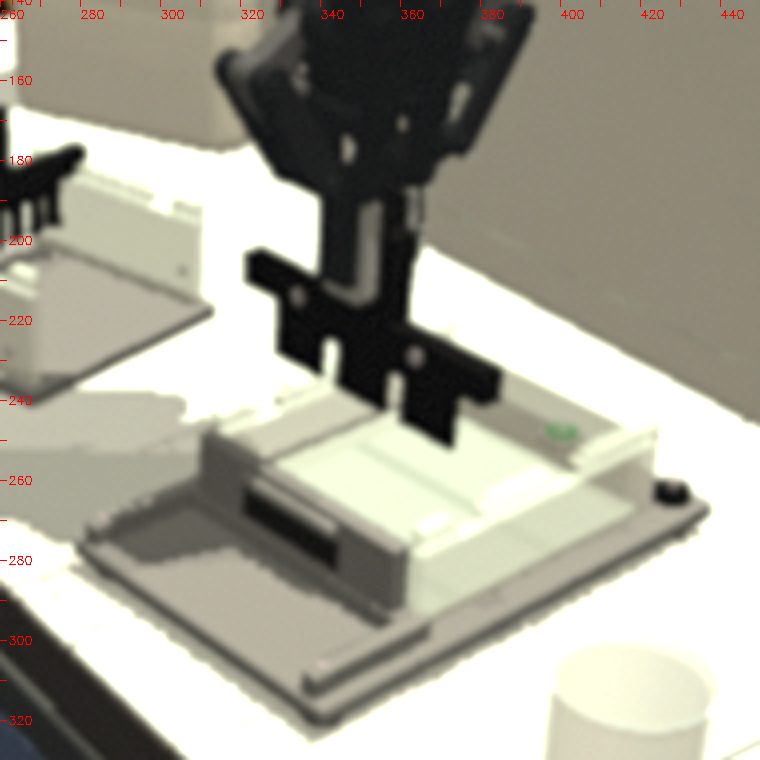

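View pics/t9.png

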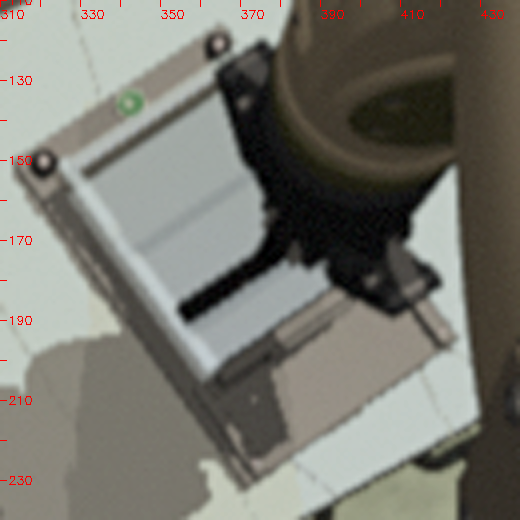

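```bash
python3 - <<'E'
from ov import *
from scipy.optimize import least_squares
s=cam("side"); st=read_state(); print(st["position"])
def px(x0,y0,k,L): return np.array([((X+.5)/k-.5+x0,(Y+.5)/k-.5+y0) for X,Y in L])
S=np.array([(5,-62,2),(-5,62,2),(-5,62,-12),(2,-46,-36)],float); Sp=px(260,140,4,[(502,371),(247,253),(247,282),(455,447)])
z=st["position"][2]-.0805
r=lambda p:(proj(s,T((p[0],p[1],p[3]),p[2])(S))-Sp)
p=least_squares(lambda p:r(p).ravel(),[.573,.116,np.radians(35.1),z],x_scale=[.01]*4).x
print(p[:2]*1000,np.degrees(p[2]),p[3]*1000,z*1000); print(r(p).round(1))
f=T((p[0],p[1],z),p[2])
draw(s,260,140,190,190,4,"pics/s10.png",comb(T((*st["position"][:2],z),np.radians(35.1)),36)+caster(T((.5825,.1225),np.radians(35.1)),0))
E
```

```text
[0.57364761 0.11651094 0.19244453]
[576.98245846 125.57267676] 33.478762831925806 105.28380242282168 111.94453306400172
[[-0.  -0.8]
 [ 0.2 -0.4]
 [-0.   0.7]
 [-0.2  0.5]]
```

View pics/s10.png

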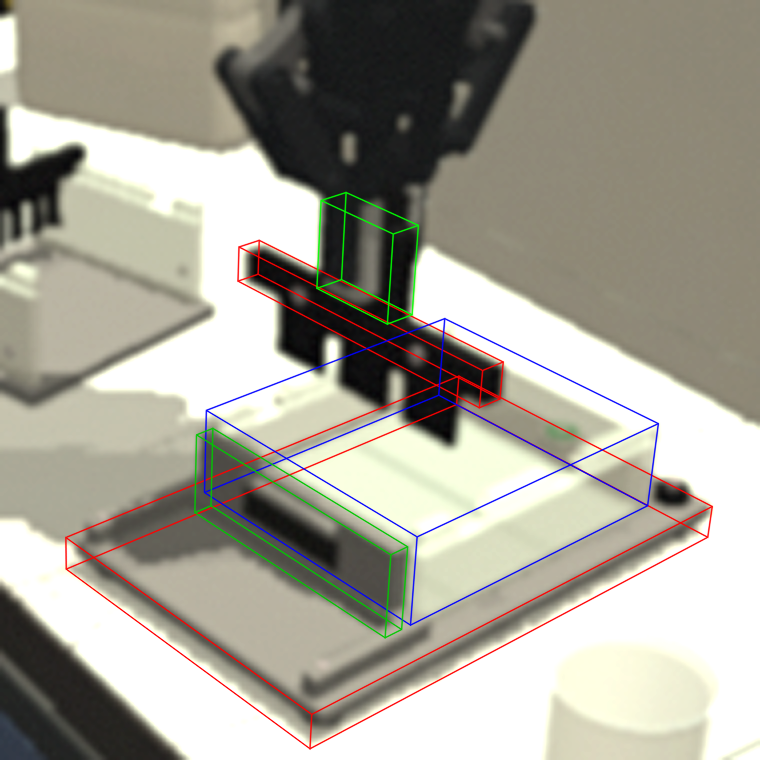

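Model and picture differ by the same small amount (about 1–2 px) for both the held comb and the caster, so their relative alignment holds. Lowering it now in stages.

drive_tool(
  plan=[
    [0,0,-10,0,0,0,0],
    [0,0,-20,0,0,0,0],
    [0,0,-27,0,0,0,0],
    [0,0,-33,0,0,0,0],
    [0,0,-36,0,0,0,0],
    [0,0,-36,0,0,0,0],
  ],
)

```text
time: 11.42
position: [0.5734, 0.1164, 0.1557]
orientation: [0.326, -0.628, 0.326, 0.628]
ft_force: [-0.9, 0.2, -0.3]
finger_gap: 0.0106
```

```bash
python3 look.py 11
```

```text
[0.57361782 0.11639716 0.15614614] [-0.10316457  0.0726686  -1.11458805] [-0.03331537 -0.06109623  0.00825936] 0.010907236325489268 -144.8557363528123 11.525
```

View pics/s11.png

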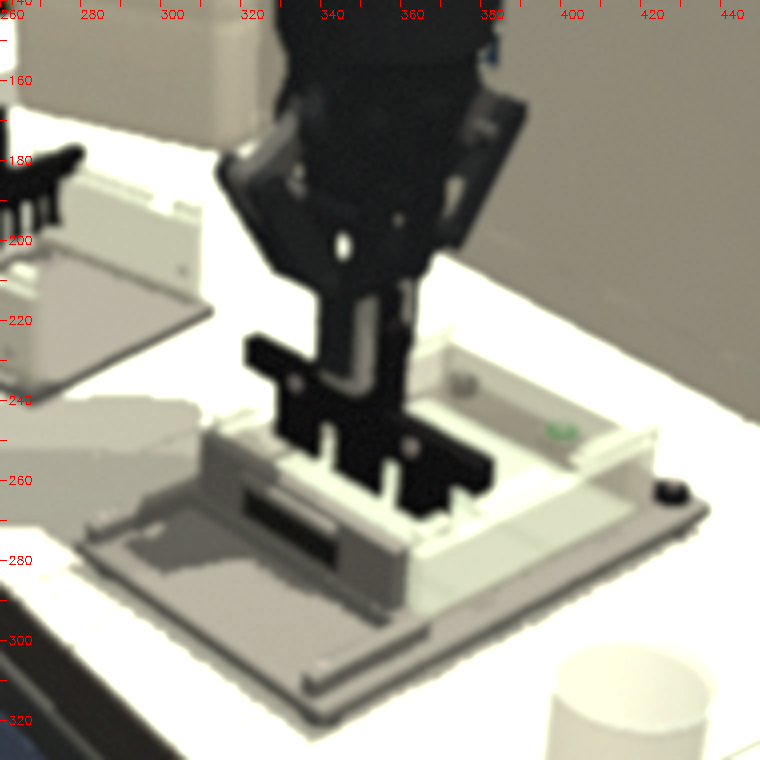

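View pics/t11.png

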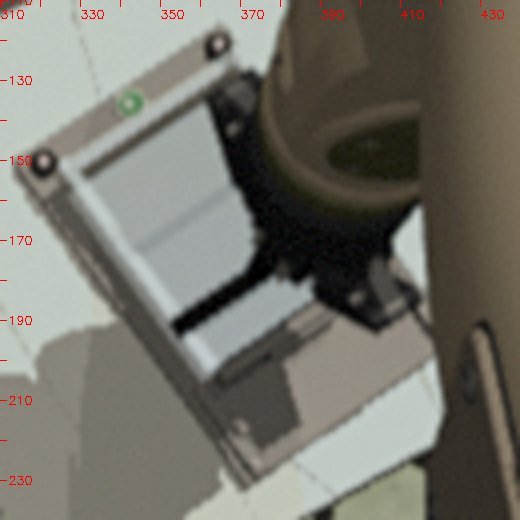

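drive_tool(
  plan=[
    [0,0,-3,0,0,0,0],
    [0,0,-6,0,0,0,0],
    [0,0,-9,0,0,0,0],
    [0,0,-12,0,0,0,0],
    [0,0,-12,0,0,0,0],
  ],
)

```text
time: 12.15
position: [0.5734, 0.1164, 0.1437]
orientation: [0.326, -0.628, 0.326, 0.628]
ft_force: [0.9, -0.4, -0.5]
finger_gap: 0.0112
```

```bash
python3 look.py 12
```

```text
[0.57341851 0.11639111 0.14390163] [-0.27919205  0.80551502 -0.16464606] [-0.01379993  0.07178279 -0.01873774] 0.010740736390173635 -144.85316027496512 12.25
```

View pics/s12.png

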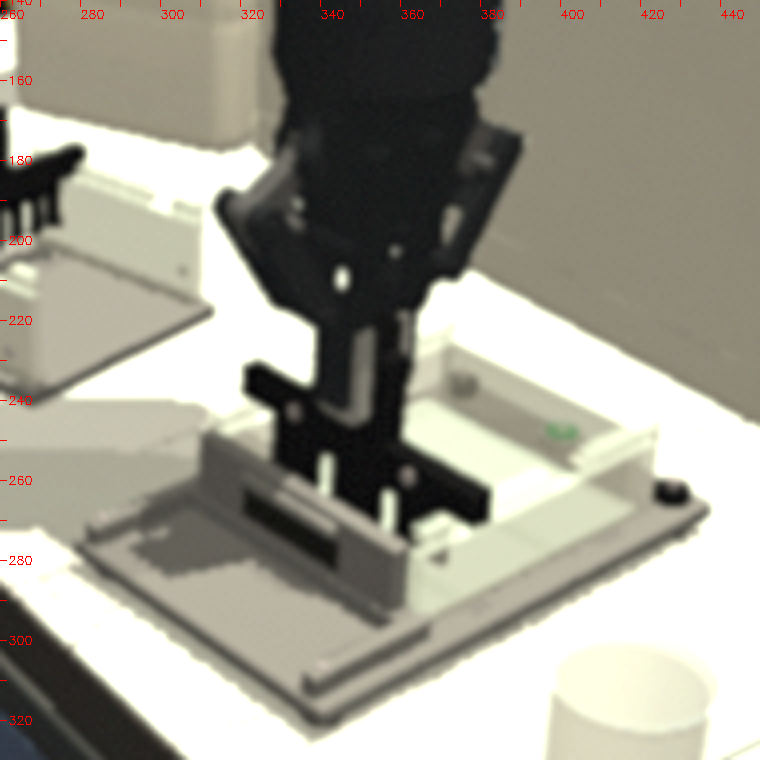

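The comb's near bar end at crop (475,510) is entering the notch between the raised wall tabs at (415–460,530) and (480+). The force is near zero, so I'll lower it in small steps.

drive_tool(
  plan=[
    [0,0,-1.5,0,0,0,0],
    [0,0,-3,0,0,0,0],
    [0,0,-4.5,0,0,0,0],
    [0,0,-4.5,0,0,0,0],
  ],
)

```text
time: 12.75
position: [0.574, 0.1166, 0.1396]
orientation: [-0.326, 0.628, -0.325, -0.627]
ft_force: [2.4, 1.5, -0.4]
finger_gap: 0.0111
```

A lateral force of 2.8 N towards caster +x means the bar touches the gate-side flare. I'll ease it 1 mm along +x while lowering.

drive_tool(
  plan=[
    [0.8,0.6,0,0,0,0,0],
    [0.8,0.6,-1,0,0,0,0],
    [0.8,0.6,-2,0,0,0,0],
    [0.8,0.6,-2,0,0,0,0],
  ],
)

```text
time: 13.25
position: [0.5741, 0.117, 0.1372]
orientation: [0.326, -0.628, 0.326, 0.628]
ft_force: [1.5, 0.7, -0.0]
finger_gap: 0.0115
```

drive_tool(
  plan=[
    [0.5,0.4,0,0,0,0,0],
    [0.5,0.4,-0.7,0,0,0,0],
    [0.5,0.4,-1.4,0,0,0,0],
    [0.5,0.4,-1.4,0,0,0,0],
  ],
)

```text
time: 13.75
position: [0.5742, 0.1172, 0.1369]
orientation: [0.326, -0.627, 0.326, 0.628]
ft_force: [-1.9, -1.1, 7.1]
finger_gap: 0.011
```

```bash
python3 look.py 13; python3 - <<'E'
from ov import *
s=cam("side"); crop(s,305,210,100,75,8,"pics/s14.png")
E
```

```text
[0.5742851  0.11724182 0.13689104] [-2.39068293 -1.57195189  6.58993304] [-0.0516705   0.56633688  0.03024981] 0.011223491115624474 -144.86234732517033 13.85
```

View pics/s14.png

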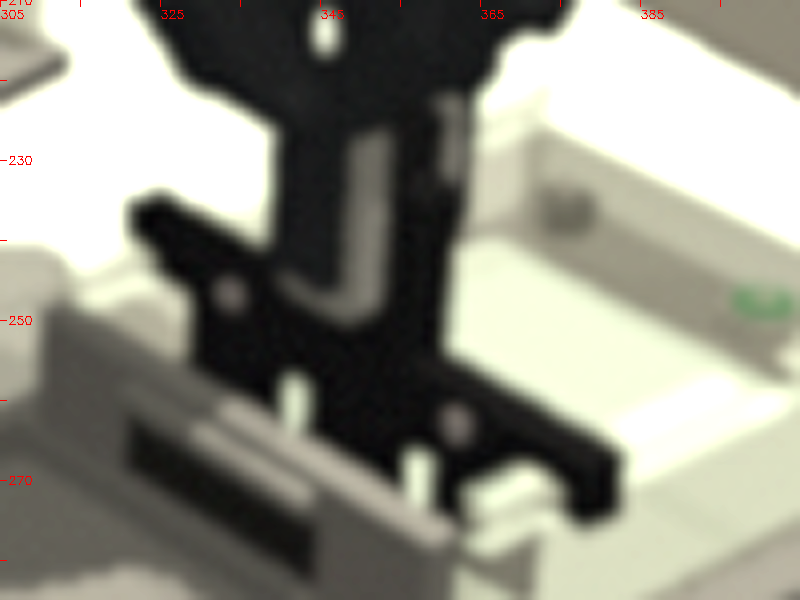

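It looks seated in the near wall, with the bar end at crop (590,480) down in the notch. Releasing now, then a check before retreating.

drive_tool(
  plan=[
    [0,0,0.3,0,0,0,0.17],
    [0,0,0.3,0,0,0,0.22],
    [0,0,0.3,0,0,0,0.3],
    [0,0,0.3,0,0,0,0.35],
    [0,0,0.3,0,0,0,0.4],
    [0,0,0.3,0,0,0,0.4],
  ],
)

```text
time: 14.65
position: [0.5747, 0.1174, 0.1363]
orientation: [0.326, -0.628, 0.326, 0.628]
ft_force: [-0.3, -0.2, -0.1]
finger_gap: 0.0343
```

```bash
python3 - <<'E'
from ov import *
s=cam("side"); crop(s,305,210,100,75,8,"pics/s15.png")
E
```

```text
(no output)
```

View pics/s15.png

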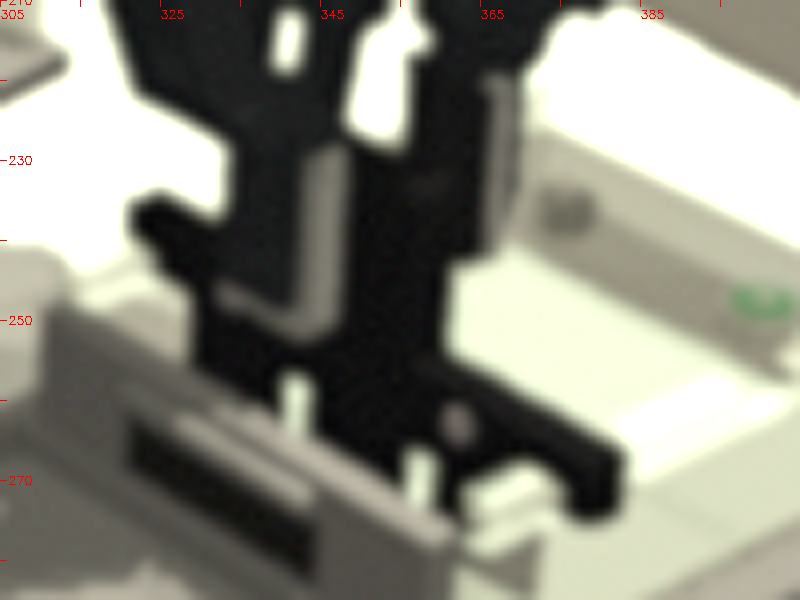

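The comb did not move on release. Next I'll go straight up and then back away so both cameras see it.

drive_tool(
  plan=[
    [0,0,10,0,0,0,0.4],
    [0,0,30,0,0,0,0.4],
    [0,0,60,0,0,0,0.4],
    [0,0,100,0,0,0,0.4],
    [0,0,140,0,0,0,0.4],
    [-40,40,160,0,0,0,0.4],
    [-80,80,160,0,0,0,0.4],
    [-120,120,160,0,0,0,0.4],
    [-160,160,160,0,0,0,0.4],
    [-190,200,160,0,0,0,0.4],
    [-220,240,160,0,0,0,0.4],
    [-250,280,160,0,0,0,0.4],
    [-280,320,160,0,0,0,0.4],
    [-310,360,160,0,0,0,0.4],
    [-330,390,160,0,0,0,0.4],
    [-330,390,160,0,0,0,0.4],
    [-330,390,160,0,0,0,0.4],
  ],
)

```text
time: 16.82
position: [0.2448, 0.5071, 0.2967]
orientation: [-0.326, 0.628, -0.326, -0.628]
ft_force: [0.1, -0.5, -1.0]
finger_gap: 0.0342
```

```bash
python3 look.py 16; python3 - <<'E'
from ov import *
s=cam("side"); t=cam("top"); crop(s,305,210,100,75,8,"pics/s17.png"); crop(t,335,140,90,75,8,"pics/t17.png"); crop(s,215,155,230,170,3,"pics/s18.png")
E
```

```text
[0.24533406 0.50662275 0.29664341] [ 1.18868813 -0.65309241 -0.18161339] [-0.02194788 -0.03339846 -0.01487035] 0.033993699091094565 -144.92208011760187 16.925
```

View pics/s17.png

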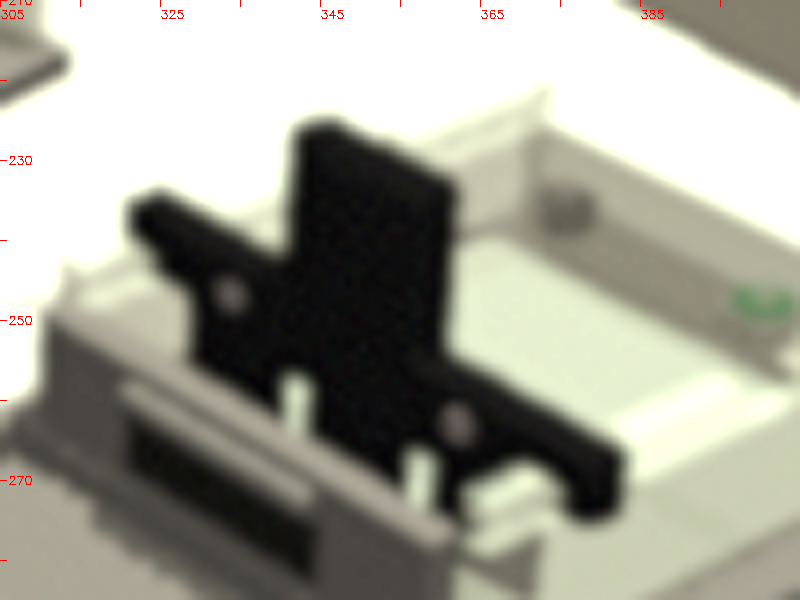

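View pics/t17.png

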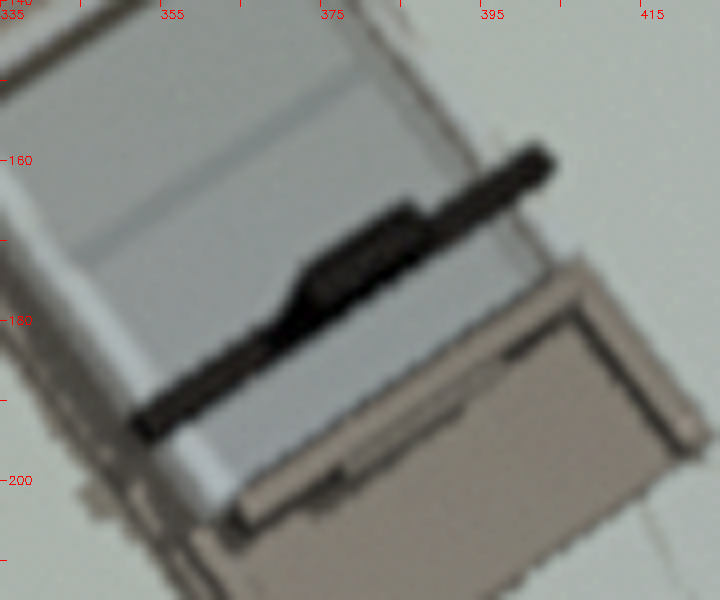

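View pics/s18.png

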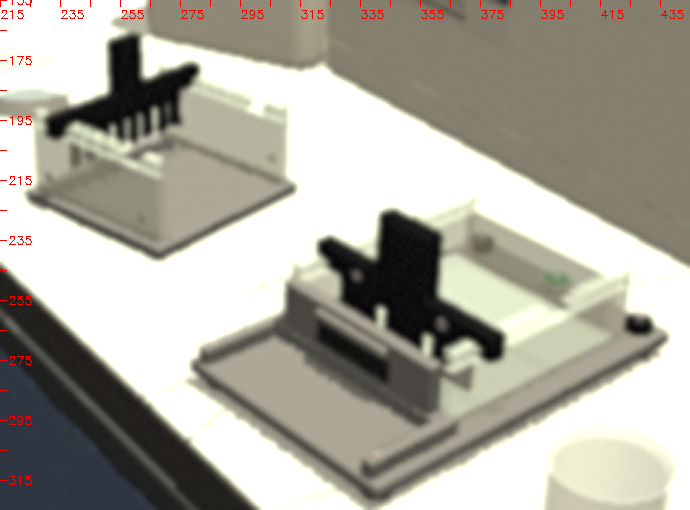

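```bash
python3 - <<'E'
from ov import *
s=cam("side"); t=cam("top")
def px(x0,y0,k,L): return [((X+.5)/k-.5+x0,(Y+.5)/k-.5+y0) for X,Y in L]
a=px(305,210,8,[(622,450),(130,205),(455,185),(297,130)]); b=px(335,140,8,[(550,165),(135,425),(428,222),(310,265)])
P=[tri(s,u,t,v)*1000 for u,v in zip(a,b)]; print(np.round(P,1))
d=P[0]-P[1]; print(np.linalg.norm(d),np.degrees(np.arctan2(-d[0],d[1])),np.degrees(np.arcsin(d[2]/np.linalg.norm(d))))
f=T((.5825,.1225),np.radians(35.1)); n=f([(-10,0,56)])[0]; print(n)
ff=T(n,np.radians(35.1))
draw(s,305,210,100,75,8,"pics/s19.png",comb(ff,36)); draw(t,335,140,90,75,8,"pics/t19.png",comb(ff,36)+caster(f,0))
E
```

```text
[[609.3  64.8  59.7]
 [538.4 167.   55.3]
 [584.6 100.6  92.8]
 [567.  128.9  91.3]]
124.53308245093685 -145.2760645693452 2.0249428822229847
[0.5743185  0.11674995 0.056     ]
```

View pics/s19.png

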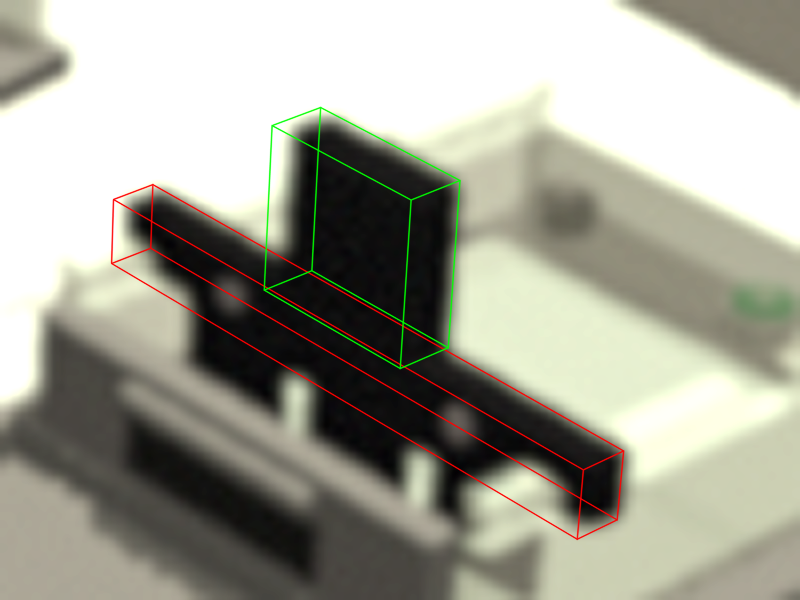

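View pics/t19.png

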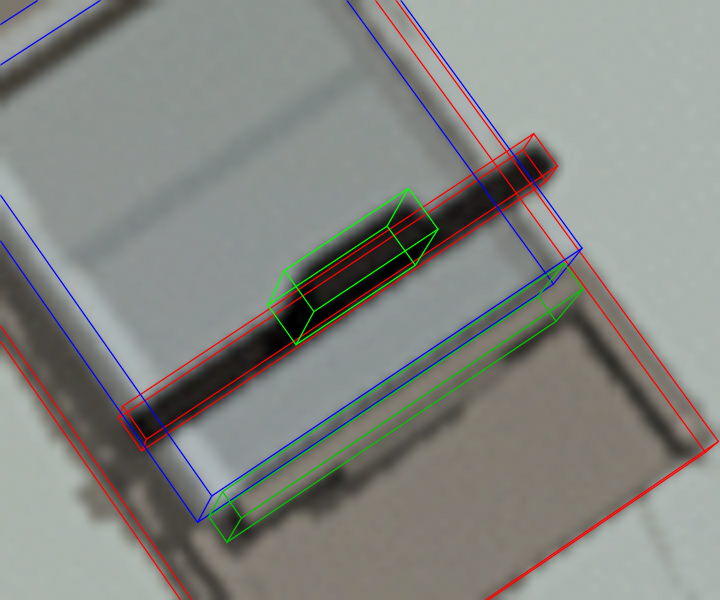

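Gate, comb and fine comb look right in both views. The pictures leave 1–2 mm of doubt about the seating height, because triangulation gives a 2° tilt, which is within pixel error. I'll check it by touching the tab top lightly with shut fingers: if the comb is fully seated, contact should come at TCP z ≈ 0.1646.

drive_tool(
  plan=[
    [30,-36,0,0,0,0,0],
    [66,-78,0,0,0,0,0],
    [102,-120,0,0,0,0,0],
    [138,-163,0,0,0,0,0],
    [174,-206,0,0,0,0,0],
    [210,-248,0,0,0,0,0],
    [246,-291,0,0,0,0,0],
    [282,-333,0,0,0,0,0],
    [312,-369,0,0,0,0,0],
    [330,-390,0,0,0,0,0],
    [330,-390,-40,0,0,0,0],
    [330,-390,-80,0,0,0,0],
    [330,-390,-110,0,0,0,0],
    [330,-390,-120,0,0,0,0],
    [330,-390,-125,0,0,0,0],
    [330,-390,-125,0,0,0,0],
  ],
)

```text
time: 19.12
position: [0.5753, 0.1174, 0.1723]
orientation: [-0.326, 0.628, -0.325, -0.627]
ft_force: [0.2, 0.3, -0.3]
finger_gap: 0.0002
```

drive_tool(
  plan=[
    [0,0,-2,0,0,0,0],
    [0,0,-4,0,0,0,0],
    [0,0,-5.5,0,0,0,0],
    [0,0,-6,0,0,0,0],
    [0,0,-6,0,0,0,0],
  ],
)

```text
time: 19.75
position: [0.5747, 0.1174, 0.1653]
orientation: [0.326, -0.628, 0.326, 0.628]
ft_force: [0.4, -0.9, -0.7]
finger_gap: 0.0002
```

drive_tool(
  plan=[
    [0,0,-0.4,0,0,0,0],
    [0,0,-0.8,0,0,0,0],
    [0,0,-1.2,0,0,0,0],
    [0,0,-1.2,0,0,0,0],
  ],
)

```text
time: 20.25
position: [0.575, 0.1175, 0.1647]
orientation: [-0.326, 0.628, -0.325, -0.627]
ft_force: [-1.3, 0.4, 4.2]
finger_gap: 0.0001
```

Contact came at z 0.1647 with 4 N, so the tab top is at about 92 mm and the comb is fully seated. Retreating, then a last look.

drive_tool(
  plan=[
    [0,0,5,0,0,0,0],
    [0,0,30,0,0,0,0],
    [0,0,70,0,0,0,0],
    [0,0,130,0,0,0,0],
    [-40,45,132,0,0,0,0],
    [-80,90,132,0,0,0,0],
    [-120,135,132,0,0,0,0],
    [-160,180,132,0,0,0,0],
    [-200,230,132,0,0,0,0],
    [-240,280,132,0,0,0,0],
    [-280,330,132,0,0,0,0],
    [-310,365,132,0,0,0,0],
    [-330,390,132,0,0,0,0],
    [-330,390,132,0,0,0,0],
    [-330,390,132,0,0,0,0],
  ],
)

```text
time: 22.12
position: [0.2449, 0.507, 0.2959]
orientation: [-0.325, 0.628, -0.326, -0.628]
ft_force: [0.4, 1.1, 0.1]
finger_gap: -0.0001
```

```bash
python3 - <<'E'
from ov import *
s=cam("side"); t=cam("top"); crop(s,215,155,230,170,3,"pics/s20.png"); crop(t,220,110,210,170,3,"pics/t20.png"); print(read_state()["time"],read_state()["position"])
E
```

```text
22.225 [0.2454887  0.50657963 0.29608531]
```

View pics/s20.png

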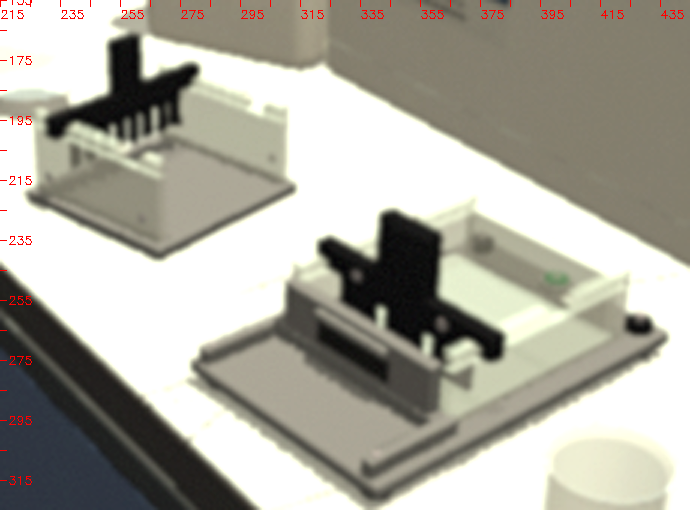

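View pics/t20.png

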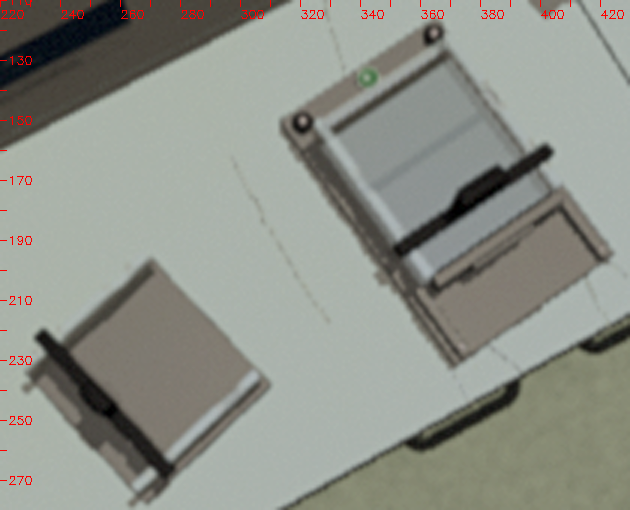

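The side view shows the broad comb across both walls at about (325–380, 235–275), in the notch pair nearest the gate, with the gate shut. The fine comb is untouched at (230–280, 170–200). The arm is clear of everything, so I'm handing in.

```bash
python3 -c "
from bench import *
print(finish_job())"
```

```text
the job is handed in; nothing more can be done
None
```

The gel caster is ready: the gate is shut and the broad-toothed comb hangs seated in the pair of notches nearest the gate. The job was handed in at about 22 s with the arm well clear; no verdict was reported.

- **Gate:** I pushed it home with both fingers on its outer face. It stopped firmly, with the force rising to about 13 N and no further travel. Later pictures show it flush with the tray's open end.
- **Comb:** I lifted it straight out of the stand, turned it and lowered it in small steps. It touched the side of the notch lightly (about 3 N), so I eased it 1–2 mm sideways. It then met the notch floors at about 7 N and did not move when released.
- **Seating check:** I touched the tab's top lightly with shut fingers. Contact came at a TCP height of 0.1647 m, against 0.1646 m expected when fully seated.
- **Fine-toothed comb:** it is still in its place in the stand.

**Disagreement:** a rough two-camera triangulation of the bar ends suggested about 2° of tilt. That is within the picture and calibration error, and the touch check matched full seating, so I went by the touch.

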